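# Clear the wax press and hold its run lever

## Task

Take the two finished wax blocks out of the press's catch tray and lay them in the grey tote, leaving the spool of thread that stands between press and tote where it is. Only when both are in the tote, press the press's spring-loaded run lever half way down, so that its pointer stands at the long middle peg of the gauge, and keep it there for three seconds or more; never push it right down, which trips the emergency stop. Finish while still holding the lever half way: do not let go.

Things in the scene. Friction and masses are not known exactly. Their poses are not given: they have to be found in the camera images.
- wax_press: Small grey bench press, fixed, left or right of the middle (it and the tote swap sides). Base plate 160 (x) x 320 (y) x 10 mm; origin at the centre of its underside. At its +y end the housing, 150 x 115 mm, top at 76 mm, with the run lever on it; next to it a short chute; at the -y end the catch tray.
- tray_center (a point): Centre of the catch tray's floor, 10 mm above the desk; axes as the press. Inside the tray measures 150 (x) x 160 (y) mm; its walls are 5 mm thick, tops 26 mm above the desk.
- run_lever (a joint): Run lever, rad: 0 = up (at rest, 0.2 rad above level), 0.2 = half way (level), 0.4 = right down. A spring returns it: it needs about 3 N at the pad to start, 6.4 N half way, 9.6 N right down. Hinge axis along the press's x, 106 mm above the desk at y +57 mm of the press; the lever points to the press's +y.
- lever_pad (a point): Centre of the top of the lever's round black press pad, 36 mm across, 94 mm from the hinge along the lever and 16 mm above the lever's centre line: 141 mm above the desk at rest, 122 mm half way, 103 mm right down. z is the pad's upward normal, y points along the lever away from the hinge.
- gauge_peg (a point): Tip of the long middle peg of the gauge, level with the lever's pointer when that is half way down, 106 mm above the desk. The short pegs 19 mm above and below it mark up and right down. The gauge post, 5 x 20 mm, stands 13 mm to the press's +x of this point, beside the pad; its top is at 138 mm.
- wax_block_a: Finished yellow wax block, 35 (x) x 55 (y) x 18 (z) mm, 50 g, lying flat in the catch tray, in the half away from the housing; origin at the centre of its underside. To be grasped from above across its 35 mm.
- wax_block_b: A second block, same as wax_block_a, in the half of the tray nearer the housing.
- tote: Open grey plastic tote, 150 (x) x 210 (y) x 61 mm high, walls 4 mm thick, inner floor 10 mm above the desk, a rim about 5 mm wider all round; fixed; origin at the centre of its underside.
- spool: Bystander: upright spool of black thread, 44 mm across and 52 mm high (centre 4 mm to -x and 17 mm to +y of its origin), at the back between press and tote. Other clutter (sanding block, tape roll, chisel, a 61 mm high jar) lies nearer the robot; glue bottle, jars and tins stand at the far sides.
Not all that is in view belongs to the job. Leave any black look-alike of the wax_block_b alone.

How it is judged:
By the outcome, as a careful person would: the job done as asked, in the order asked, and still so for the second after the job is handed in, while the arm keeps its last pose, push and grip.
It also fails if it takes over 70 s, if anything falls off the work surface, if the arm or the gripper's body presses on something with over 40 N, if the wrist force passes 120 N, or if a joint passes its speed limit or range.

## Robot

A 7-joint arm with a two-finger parallel gripper is mounted at the origin on the work surface; the furniture and walls round the work are solid. World frame = base frame: x ahead of the robot, y to its left, z up, the work surface at z = 0. Lengths are in m, angles in rad, forces in N, time in s.
With the tool pointing down it reaches from about 0.4 to 0.9 m from the base axis. Payload 5.5 kg.
Tool frame: the origin (TCP) lies between the finger pads; the fingertips stand 11 mm ahead of it and the grasp point (between the pads) lies 8 mm behind it; z points along the fingers, x is the direction in which the jaws open and shut, and the axes are right-handed (so a half turn about z gives the same grasp; the last joint's range is limited). The gripper opens to 92 mm and grips with 3 to 60 N. Pads are 19 mm wide; open, the fingers measure 130 mm over their backs; the gripper's body (75 mm by 190 mm) begins 47 mm behind the grasp point.
Start: joints at [-0.856, 0.501, -0.427, 1.55, 0.221, 1.138, -0.21], TCP at [0.284, 0.585, 0.238] pointing down, gripper open.
Joint ranges: [-2.88, 2.88], [-0.31, 2.03], [-1.54, 1.56], [0.2, 2.42], [-1.41, 4.55], [0.19, 2.02], [-2.57, 2.57]. Speed limits (rad/s): [2.57, 2.57, 3.14, 3.14, 3.14, 3.14, 3.14].

## Interface

Orientations are given as a unit quaternion [x, y, z, w].
In Python, from bench import ctrl gives the robot as it stands.
- The arm moves only by the tool step_arm, never from a script. Its argument "steps" is text: rows parted by semicolons, each of 7 numbers parted by spaces: the opening in per cent of the stroke, from 0 (shut) to 100 (fully open), then the shift along the tool's x, y, z in m, then the turn, a rotation vector about the tool's x, y, z in rad. A call has exactly 10 rows; each row is the pose to reach, as a shift and turn from the pose commanded when the call began, along the tool's axes at that moment; what a row does not reach only later rows make up. A row lasts 1/8 s, in which the tool goes at most 62.5 mm and 10.7 degrees, less where a joint would pass 70% of its speed; a pose out of reach is approached as far as the arm can. A call with a gripper value outside its range is refused whole. The fingers move at their own pace and stop on an object; "force" is the grip in N (left out, the last holds). Time passes only in rows, so rows that repeat a pose let the fingers close, or fill a call up. It gives the time, the measured TCP pose, the force and the opening at its end, in the units of the state.
- ctrl.observe(): the state, without advancing time (a new reading comes with each control period).
- ctrl.read_camera(name): name is "scene" or "top" or "wrist"; returns a dict with "img" (420x560x3 uint8, red, green, blue), "z_map" (420x560 float32, m along the optical axis (not along the pixel's ray), 0 where there is no reading), "fx", "fy", "cx", "cy" (pixels), "cam_to_world" (4x4, takes a point from camera to world coordinates); the wrist camera has in their place "tool_from_camera" (4x4, takes a point from camera to tool coordinates, whose origin is the TCP and whose axes are the tool frame's). Camera axes: x right, y down, z forward; pixel columns grow to the right and rows downward; lengths in m; the calibration is good to about 2 mm. A picture is of the moment at which its call begins: read the wrist's pose just before it.
- ctrl.sign_off(): hands the job in, once; it reports no verdict.
The state is a dict: "t": time; "joint_pos": joint angles; "joint_velocities": joint speeds; "effort": joint torques, N m; "position": TCP position; "ee_rot": TCP orientation; "wrist_force": force on the tool from outside, world axes, zero at the start; "moment": the same for the moment, N m; "grip_width": finger opening in m.
Only numpy, scipy, OpenCV 4.12 (cv2) and the standard library are available. Lean on these libraries where they do the work, as an engineer would, in place of code of your own. Each camera call takes 0.05 s, during which the arm holds its last target.

## Working session

There is one attempt and no reset: what is moved stays moved. The work goes in short steps, Python scripts to look and compute and a tool call to move; the robot and the scene stay as the last step left them, time stands still between calls to the robot, and variables do not carry over. Pictures are saved under pics/ and viewed, and the job is handed in when it is done.

Besides the shell and the picture viewer there is one more tool, called after ">>>" as name(argument=value, ...) on one line, values as JSON. step_arm: Moves the arm, as the interface text tells. Its arguments: {"type":"object","properties":{"steps":{"type":"string"},"force":{"type":"number"}},"required":["steps"]}

```bash
mkdir -p pics; ls; python3 - <<'E'
from bench import ctrl
import cv2
s=ctrl.observe(); print({k:s[k] for k in s})
for n in ["scene","top"]:
    c=ctrl.read_camera(n); cv2.imwrite(f"pics/{n}0.png",c["img"][:,:,::-1]); print(n,c["fx"],c["cx"],c["cy"],c["cam_to_world"])
E
```

```text
pics
{'t': 0.0, 'joint_pos': array([-0.85578922,  0.50185491, -0.42676364,  1.55147372,  0.22081326,
        1.13831327, -0.21027885]), 'joint_velocities': array([-0.00036302, -0.00150246,  0.00044152, -0.00064416, -0.00029941,
        0.00170637,  0.00062223]), 'effort': array([-1.11490881e-03, -5.66603100e+01, -5.81642970e+00, -2.79108131e+01,
       -6.84182276e-02,  3.08341160e-02,  1.79543285e-04]), 'position': array([0.28353927, 0.58412076, 0.23666162]), 'ee_rot': array([ 8.47506552e-01,  5.30783999e-01, -8.53760429e-04,  5.12297086e-04]), 'wrist_force': array([ 0.10702149, -0.73413549, -0.93887068]), 'moment': array([-0.02599963, -0.02477608, -0.03929516]), 'grip_width': 0.09202305438777246}
scene 447.7541757379577 275.00257458550647 204.1326021466388 [[-0.52703494 -0.5448711   0.65218836 -0.28797024]
 [-0.84958332  0.35679371 -0.38846678  0.43133356]
 [-0.02103238 -0.75882392 -0.65095615  0.83218648]
 [ 0.          0.          0.          1.        ]]
top 444.0057954623149 282.02161636952644 212.44371080802537 [[ 0.01848284 -0.99331455  0.11394997  0.32826929]
 [-0.99955074 -0.01566779  0.02555065 -0.01001044]
 [-0.02359449 -0.11437103 -0.99315788  1.15795093]
 [ 0.          0.          0.          1.        ]]
```

View pics/scene0.png

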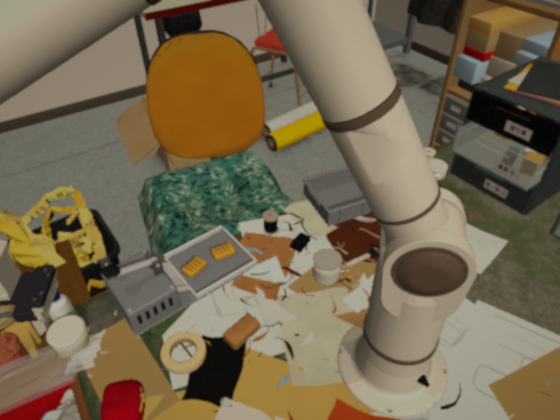

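View pics/top0.png

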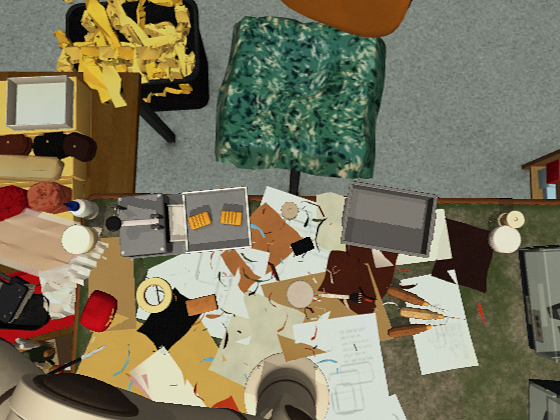

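The top view shows the press at the left (housing ~(142,224), tray ~(216,218)) and two yellow blocks at (200,219) and (231,218). The tote is at (390,218), the spool at ~(291,211), and a black look-alike block at (302,245). I choose the two yellow blocks and check them in a close crop.

```bash
cat > h.py <<'E'
from bench import ctrl
import numpy as np, cv2
from scipy.spatial.transform import Rotation as R
def ray(c,u,v,z,T=None):
    T=c["cam_to_world"] if T is None else T
    d=T[:3,:3]@np.array([(u-c["cx"])/c["fx"],(v-c["cy"])/c["fy"],1.]); o=T[:3,3]
    return o+d*(z-o[2])/d[2]
def depthpt(c,u,v,T=None):
    T=c["cam_to_world"] if T is None else T
    z=c["z_map"][v,u]
    return T[:3,:3]@np.array([(u-c["cx"])/c["fx"]*z,(v-c["cy"])/c["fy"]*z,z])+T[:3,3]
def wristT(s,c):
    T=np.eye(4);T[:3,:3]=R.from_quat(s["ee_rot"]).as_matrix();T[:3,3]=s["position"]
    return T@c["tool_from_camera"]
def yellow(img):
    h=cv2.cvtColor(img,cv2.COLOR_RGB2HSV)
    return cv2.inRange(h,(12,150,120),(30,255,255))
def reltool(s,p):
    return R.from_quat(s["ee_rot"]).inv().apply(np.asarray(p)-s["position"])
E
python3 - <<'E'
from h import *
c=ctrl.read_camera("top"); im=c["img"]
cr=im[175:270,95:325][:,:,::-1]
cv2.imwrite("pics/top_crop.png",cv2.resize(cr,None,fx=3.4,fy=3.4,interpolation=cv2.INTER_CUBIC))
m=yellow(im); m[:190]=0;m[250:]=0;m[:,:186]=0;m[:,250:]=0
for cnt in cv2.findContours(m,0,2)[0]:
    if cv2.contourArea(cnt)>80:
        r=cv2.minAreaRect(cnt)
        pts=np.array([ray(c,u,v,.028)[:2] for u,v in cnt[:,0]],np.float32)
        print(r, cv2.minAreaRect(pts))
for n,(u,v) in dict(tote=(390,215),pressL=(142,224),spool=(291,211),look=(302,245),pad=(114,223)).items(): print(n,depthpt(c,u,v))
s=ctrl.read_camera("scene")
cv2.imwrite("pics/sc_crop.png",cv2.resize(s["img"][190:340,90:350][:,:,::-1],None,fx=3,fy=3,interpolation=cv2.INTER_CUBIC))
E
```

```text
((198.91781616210938, 220.2808074951172), (13.576773643493652, 20.95036506652832), 69.44395446777344) ((0.4342319071292877, 0.23217076063156128), (0.035286642611026764, 0.0536830760538578), 22.51865577697754)
((230.5, 217.5), (13.0, 21.0), 90.0) ((0.4427992105484009, 0.1509522795677185), (0.03353704884648323, 0.054135289043188095), 0.899232029914856)
tote [ 0.45789694 -0.26026137  0.00852771]
pressL [0.41470938 0.34761198 0.11911557]
spool [ 0.45969814 -0.00398495  0.047449  ]
look [ 0.3759037  -0.03337323  0.01942817]
pad [0.41441363 0.40699756 0.13778605]
```

View pics/top_crop.png

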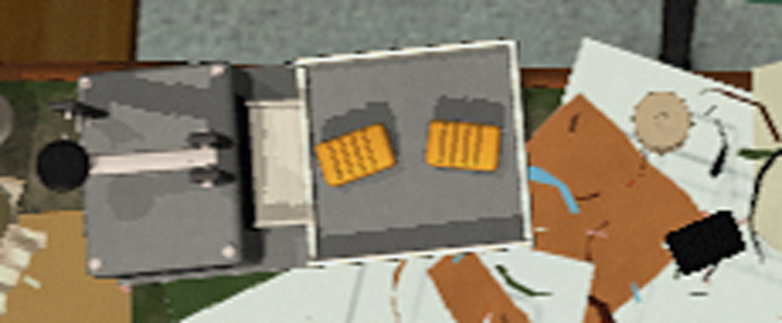

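View pics/sc_crop.png

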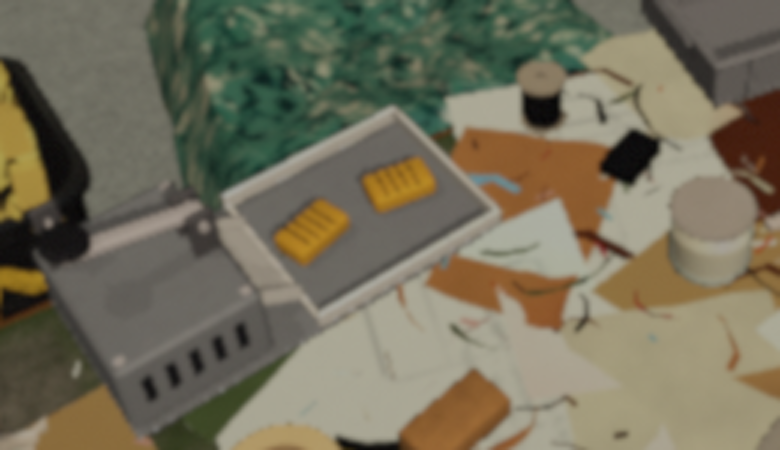

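The close crop shows both ribbed yellow blocks lying flat in the tray: the one nearer the housing at crop (357,155), turned about 22°, and the other at (463,146), nearly straight. The black thing at crop (705,241) is outside the tray, so it is the look-alike and I leave it. Next I move over the tray and take a wrist view.

```bash
cat >> h.py <<'E'
def plan(p,yaw):
    """delta in tool axes and z-turn to pose TCP at p with tool x at world yaw (deg), pointing down"""
    s=ctrl.observe(); y=np.deg2rad(yaw)
    tgt=R.from_matrix(np.array([[np.cos(y),np.sin(y),0],[np.sin(y),-np.cos(y),0],[0,0,-1]]).T.T)
    r0=R.from_quat(s["ee_rot"])
    print("t",s["t"],"pos",s["position"].round(4),"shift",reltool(s,p).round(4),"turn",(r0.inv()*tgt).as_rotvec().round(3))
E
python3 -c "
from h import *
plan([.40,.19,.24],0)"
```

```text
t 0.2 pos [0.2836 0.5844 0.2371] shift [-0.304   0.2769 -0.0026] turn [1.000e-03 1.000e-03 1.119e+00]
```

>>> step_arm(steps="60 -0.034 0.031 0 0 0 0.13; 60 -0.072 0.066 0 0 0 0.27; 60 -0.11 0.1 0 0 0 0.41; 60 -0.15 0.136 0 0 0 0.55; 60 -0.19 0.172 0 0 0 0.69; 60 -0.228 0.208 0 0 0 0.83; 60 -0.264 0.24 0 0 0 0.97; 60 -0.304 0.277 -0.003 0 0 1.119; 60 -0.304 0.277 -0.003 0 0 1.119; 60 -0.304 0.277 -0.003 0 0 1.119", force=15)

```text
t: 1.45
position: [0.4001, 0.1909, 0.2408]
ee_rot: [1.0, 0.0, 0.0, -0.0]
wrist_force: [0.1, 0.3, 0.1]
grip_width: 0.0552
```

```bash
cat > look.py <<'E'
import sys
from h import *
s=ctrl.observe(); c=ctrl.read_camera("wrist"); T=wristT(s,c)
cv2.imwrite(f"pics/{sys.argv[1]}.png",c["img"][:,:,::-1])
print("pos",s["position"].round(4),"F",s["wrist_force"].round(1),"w",s["grip_width"].round(4))
m=yellow(c["img"]); m=cv2.morphologyEx(m,cv2.MORPH_CLOSE,np.ones((9,9)))
for cnt in cv2.findContours(m,0,2)[0]:
    if cv2.contourArea(cnt)>600:
        pts=np.array([ray(c,u,v,.028,T)[:2] for u,v in cnt[:,0]],np.float32)
        print(cv2.minAreaRect(cnt)[0], cv2.minAreaRect(pts))
E
python3 look.py w1
```

```text
Traceback (most recent call last):
  File "look.py", line 5, in <module>
    print("pos",s["position"].round(4),"F",s["wrist_force"].round(1),"w",s["grip_width"].round(4))
                                                                         ^^^^^^^^^^^^^^^^^^^^^
AttributeError: 'float' object has no attribute 'round'
```

View pics/w1.png

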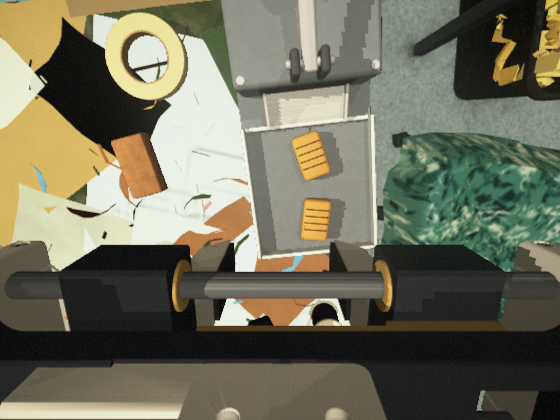

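The wrist view shows block B at (311,155), tilted, and block A at (316,219), nearly straight. The tray walls are clear of both.

```bash
sed -i 's/s\["grip_width"\].round(4)/round(s["grip_width"],4)/' look.py; python3 look.py w2
```

```text
pos [0.3998 0.1915 0.2407] F [-0.6 -0.1 -0.5] w 0.0551
(275.0, 312.0) ((0.38971197605133057, 0.01747164875268936), (0.1077989712357521, 0.04170282557606697), 0.1616915464401245)
(291.93865966796875, 264.72711181640625) ((0.4122016429901123, 0.0899973064661026), (0.09709625691175461, 0.024427875876426697), 5.070162773132324)
(214.308837890625, 233.01470947265625) ((0.3111473321914673, 0.13435642421245575), (0.10696524381637573, 0.03811202570796013), 31.197547912597656)
(315.5396423339844, 219.60397338867188) ((0.44186365604400635, 0.15272054076194763), (0.054116662591695786, 0.034138452261686325), 85.72074127197266)
(129.2702178955078, 167.529541015625) ((0.21343658864498138, 0.21815764904022217), (0.05451720580458641, 0.0732991024851799), 14.474365234375)
(310.9197692871094, 155.7173309326172) ((0.43366771936416626, 0.2330816090106964), (0.03329942747950554, 0.05313146859407425), 20.071455001831055)
(507.4166259765625, 50.331138610839844) ((0.6470767259597778, 0.34908899664878845), (0.03307192027568817, 0.07088755071163177), 12.485886573791504)
(547.0, 39.0) ((0.6884658932685852, 0.35856372117996216), (0.02610292099416256, 0.07929162681102753), 12.995862007141113)
```

```bash
python3 - <<'E'
from h import *
c=ctrl.read_camera("top"); z=c["z_map"]; v,u=np.mgrid[:420,:560]
P=np.stack([(u-c["cx"])/c["fx"]*z,(v-c["cy"])/c["fy"]*z,z],-1)@c["cam_to_world"][:3,:3].T+c["cam_to_world"][:3,3]
def rect(m):
    q=P[m][:,:2].astype(np.float32); print(len(q),cv2.minAreaRect(q),np.median(P[m][:,2]))
reg=(u>335)&(u<445)&(v>170)&(v<262)
rect(reg&(P[...,2]>.050)&(P[...,2]<.070)); 
rect((u>180)&(u<255)&(v>180)&(v<255)&(P[...,2]>.020)&(P[...,2]<.030)&(P[...,0]>.3)&(P[...,1]>.09))
rect((u>270)&(u<312)&(v>195)&(v<230)&(P[...,2]>.040)&(P[...,2]<.06))
rect((u>100)&(u<180)&(v>180)&(v<265)&(P[...,2]>.070)&(P[...,2]<.082))
rect((u>98)&(u<130)&(v>180)&(v<265)&(P[...,2]>.128)&(P[...,2]<.15))
plan([.442,.152,.10],-4)
plan([.442,.152,.025],-4)
E
```

```text
1267 ((0.44350314140319824, -0.2471013218164444), (0.22958087921142578, 0.1610926389694214), 81.3812026977539) 0.05942993892096737
649 ((0.4385368525981903, 0.1875835359096527), (0.1601557582616806, 0.16969920694828033), 6.423044204711914) 0.025525653407165505
236 ((0.46236997842788696, -0.0006708987057209015), (0.041309282183647156, 0.04273322969675064), 46.70842361450195) 0.05082610840719448
0 ((0.0, 0.0), (0.0, 0.0), 0.0) nan
0 ((0.0, 0.0), (0.0, 0.0), 0.0) nan
t 1.6 pos [0.3997 0.1918 0.2406] shift [0.0422 0.04   0.1406] turn [-0.     0.     0.073]
t 1.6 pos [0.3997 0.1918 0.2406] shift [0.0422 0.04   0.2156] turn [-0.     0.     0.073]
  return _methods._mean(a, axis=axis, dtype=dtype,
  ret = ret.dtype.type(ret / rcount)
```

>>> step_arm(steps="60 0.014 0.013 0.03 0 0 0.02; 60 0.028 0.027 0.07 0 0 0.05; 60 0.042 0.04 0.11 0 0 0.073; 60 0.042 0.04 0.15 0 0 0.073; 60 0.042 0.04 0.18 0 0 0.073; 60 0.042 0.04 0.2 0 0 0.073; 60 0.042 0.04 0.215 0 0 0.073; 60 0.042 0.04 0.215 0 0 0.073; 20 0.042 0.04 0.215 0 0 0.073; 20 0.042 0.04 0.215 0 0 0.073", force=15)

```text
t: 2.85
position: [0.443, 0.1507, 0.0266]
ee_rot: [0.999, -0.036, 0.001, -0.0]
wrist_force: [0.1, -0.8, -0.2]
grip_width: 0.0397
```

```bash
python3 look.py w3 | head -1
```

```text
pos [0.443  0.1507 0.0266] F [ 0.1 -0.8 -0.2] w 0.0397
```

View pics/w3.png

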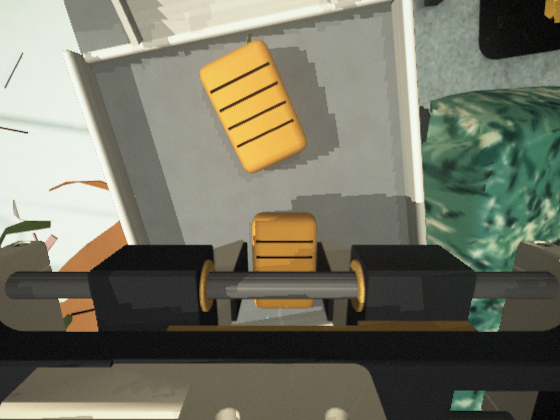

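The block at (284,260) sits between the fingers. I close and lift.

>>> step_arm(steps="20 0 0 0 0 0 0; 20 0 0 0 0 0 0; 20 0 0 0 0 0 0; 20 0 0 -0.02 0 0 0; 20 0 0 -0.05 0 0 0; 20 0 0 -0.09 0 0 0; 20 0 0 -0.13 0 0 0; 20 0 0 -0.17 0 0 0; 20 0 0 -0.17 0 0 0; 20 0 0 -0.17 0 0 0", force=15)

```text
t: 4.15
position: [0.4417, 0.1501, 0.1952]
ee_rot: [0.999, -0.037, -0.0, 0.0]
wrist_force: [-0.7, -0.5, -0.7]
grip_width: 0.0348
```

```bash
python3 look.py w4; python3 - <<'E'
from h import *
plan([.442,-.205,.195],-8); plan([.442,-.205,.028],-8)
E
```

```text
pos [0.4417 0.1501 0.1952] F [-0.7 -0.5 -0.7] w 0.0348
(277.0, 312.0) ((0.42397069931030273, 0.0077720340341329575), (0.03646151348948479, 0.08046804368495941), 85.85999298095703)
(281.5, 242.0) ((0.43621009588241577, 0.0979413390159607), (0.06830555200576782, 0.07198422402143478), 85.8380126953125)
(174.16921997070312, 221.1461639404297) ((0.31829652190208435, 0.1317623257637024), (0.1107439249753952, 0.04510683938860893), 32.241146087646484)
(63.30000305175781, 150.60000610351562) ((0.2170575112104416, 0.2164807915687561), (0.051045309752225876, 0.07535355538129807), 15.753353118896484)
(270.2097473144531, 119.28779602050781) ((0.4345451295375824, 0.2322656661272049), (0.03336726129055023, 0.052726130932569504), 20.442480087280273)
(544.5, 16.0) ((0.6980957388877869, 0.30800461769104004), (0.02608632855117321, 0.029268410056829453), 9.886297225952148)
(503.91510009765625, 23.306848526000977) ((0.6612616181373596, 0.3033464252948761), (0.038525812327861786, 0.029123760759830475), 89.68603515625)
t 4.2 pos [0.4413 0.1499 0.1946] shift [ 2.660e-02  3.539e-01 -1.000e-04] turn [0.001 0.002 0.067]
t 4.2 pos [0.4413 0.1499 0.1946] shift [0.0269 0.3538 0.1669] turn [0.001 0.002 0.067]
```

View pics/w4.png

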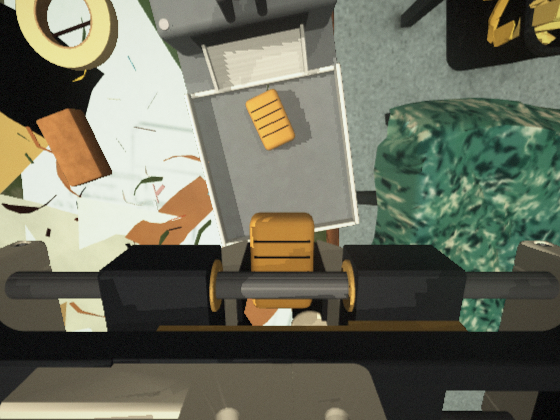

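Held (width 34.8 mm). I carry it to the tote.

>>> step_arm(steps="20 0.002 0.03 0 0 0 0.01; 20 0.005 0.07 0 0 0 0.015; 20 0.008 0.115 0 0 0 0.02; 20 0.011 0.16 0 0 0 0.03; 20 0.015 0.205 0 0 0 0.04; 20 0.019 0.25 0 0 0 0.05; 20 0.023 0.295 0 0 0 0.06; 20 0.0265 0.33 0 0 0 0.067; 20 0.0265 0.354 0 0 0 0.067; 20 0.0265 0.354 0 0 0 0.067", force=15)

```text
t: 5.45
position: [0.4413, -0.2063, 0.1942]
ee_rot: [0.997, -0.072, -0.002, 0.0]
wrist_force: [-0.2, 0.6, -0.3]
grip_width: 0.0351
```

```bash
python3 look.py w5 |head -1; python3 - <<'E'
from h import *
plan([.442,-.205,.027],-8)
c=ctrl.read_camera("top"); cv2.imwrite("pics/t5.png",c["img"][:,:,::-1])
E
```

```text
pos [ 0.4413 -0.2063  0.1942] F [-0.2  0.6 -0.3] w 0.0351
t 5.5 pos [ 0.4417 -0.2046  0.1942] shift [0.0008 0.0004 0.1672] turn [-0.     0.003 -0.002]
```

View pics/w5.png

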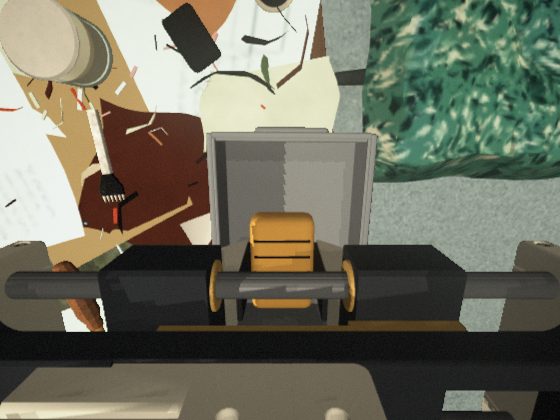

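View pics/t5.png

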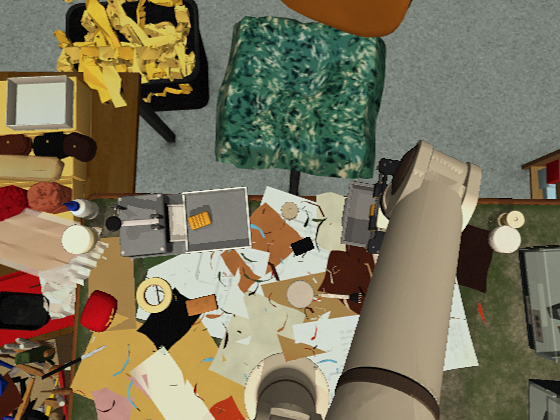

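The wrist view shows the held block (282,260) centred between the tote walls (columns 212–372). I lower and release.

>>> step_arm(steps="20 0 0 0.04 0 0 0; 20 0 0 0.08 0 0 0; 20 0 0 0.12 0 0 0; 20 0 0 0.145 0 0 0; 20 0 0 0.16 0 0 0; 20 0 0 0.1655 0 0 0; 20 0 0 0.1655 0 0 0; 60 0 0 0.1655 0 0 0; 60 0 0 0.1655 0 0 0; 60 0 0 0.1655 0 0 0", force=15)

```text
t: 6.8
position: [0.4432, -0.2048, 0.0307]
ee_rot: [0.998, -0.07, 0.0, 0.0]
wrist_force: [0.4, 0.5, -0.7]
grip_width: 0.0544
```

```bash
python3 - <<'E'
from h import *
c=ctrl.read_camera("top"); z=c["z_map"]; v,u=np.mgrid[:420,:560]
P=np.stack([(u-c["cx"])/c["fx"]*z,(v-c["cy"])/c["fy"]*z,z],-1)@c["cam_to_world"][:3,:3].T+c["cam_to_world"][:3,3]
def rect(m):
    q=P[m][:,:2].astype(np.float32); print(len(q),cv2.minAreaRect(q),np.median(P[m],axis=0))
reg=(u>98)&(u<180)&(v>180)&(v<265)
rect(reg&(P[...,2]>.070)&(P[...,2]<.082))
h=cv2.cvtColor(c["img"],cv2.COLOR_RGB2HSV)
pad=reg&(u<125)&(P[...,2]>.125)&(P[...,2]<.15); rect(pad)
cv2.imwrite("pics/lev.png",cv2.resize(c["img"][185:262,95:185][:,:,::-1],None,fx=7,fy=7,interpolation=cv2.INTER_CUBIC))
zz=np.clip((P[185:262,95:185,2])*255/.16,0,255).astype(np.uint8)
cv2.imwrite("pics/levz.png",cv2.resize(zz,None,fx=7,fy=7,interpolation=cv2.INTER_NEAREST))
E
```

```text
2300 ((0.41875016689300537, 0.3629598319530487), (0.14949992299079895, 0.11608897149562836), 6.283587455749512) [0.40739281 0.36392327 0.07488056]
223 ((0.42800578474998474, 0.407163143157959), (0.06027806177735329, 0.03723563253879547), 1.5053954124450684) [0.41634594 0.40776198 0.1385793 ]
```

View pics/lev.png

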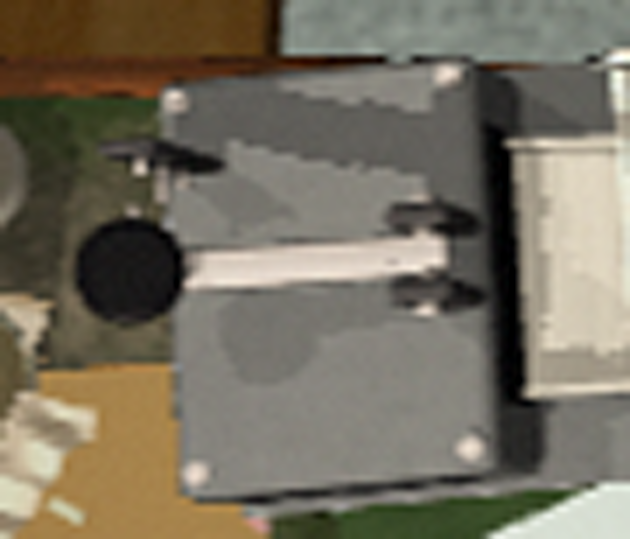

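View pics/levz.png

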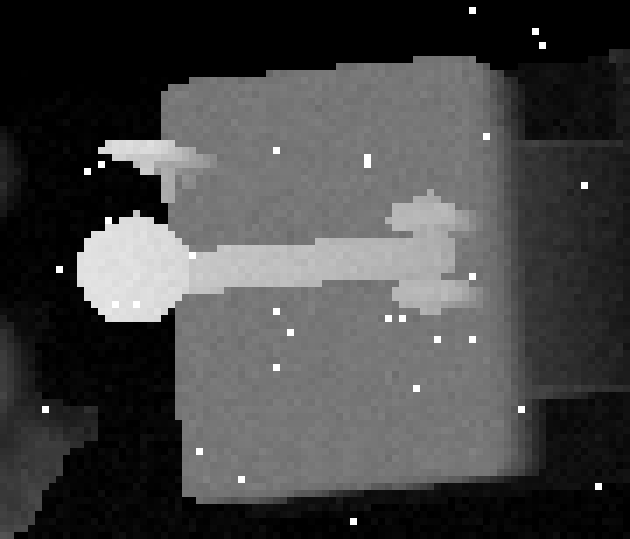

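The press is clear of the arm here: black pad at crop (130,270), gauge post at crop (150,155), on its +x side. Next I rise and head back for block B.

>>> step_arm(steps="60 0 0 -0.03 0 0 0; 60 0 0 -0.08 0 0 0; 60 0 0 -0.13 0 0 0; 60 0 0 -0.17 0 0 0; 60 -0.007 -0.04 -0.17 0 0 -0.05; 60 -0.014 -0.09 -0.17 0 0 -0.1; 60 -0.022 -0.14 -0.17 0 0 -0.17; 60 -0.03 -0.19 -0.17 0 0 -0.24; 60 -0.038 -0.24 -0.17 0 0 -0.32; 60 -0.046 -0.29 -0.17 0 0 -0.4", force=15)

```text
t: 8.1
position: [0.4376, 0.0905, 0.2005]
ee_rot: [0.991, 0.131, 0.0, -0.0]
wrist_force: [0.8, 0.5, -0.2]
grip_width: 0.0547
```

```bash
python3 look.py w6 ; python3 - <<'E'
from h import *
plan([.434,.2325,.195],20.7)
plan([.434,.2325,.026],20.7)
c=ctrl.read_camera("top"); cv2.imwrite("pics/t6.png",c["img"][:,:,::-1])
E
```

```text
pos [0.4376 0.0905 0.2005] F [ 0.8  0.5 -0.2] w 0.0547
(239.54550170898438, 208.04037475585938) ((0.39360901713371277, 0.06409640610218048), (0.12801365554332733, 0.1197466254234314), 46.741180419921875)
(152.43849182128906, 144.51263427734375) ((0.2899128794670105, 0.10925962030887604), (0.032428257167339325, 0.05461256578564644), 48.906742095947266)
(316.4147033691406, 59.39117431640625) ((0.4335014224052429, 0.23284785449504852), (0.033897269517183304, 0.05098508670926094), 20.846332550048828)
(529.1539306640625, 66.16239929199219) ((0.6391738653182983, 0.2830868065357208), (0.03349597752094269, 0.06745791435241699), 19.006420135498047)
(92.51261901855469, 27.716018676757812) ((0.21938952803611755, 0.20200231671333313), (0.05171726644039154, 0.051261842250823975), 15.03835391998291)
t 8.15 pos [0.4372 0.0981 0.2007] shift [ 0.0332 -0.1303  0.0063] turn [-0.004 -0.002 -0.088]
t 8.15 pos [0.4372 0.0981 0.2007] shift [ 0.0328 -0.1297  0.1753] turn [-0.004 -0.002 -0.088]
```

View pics/t6.png

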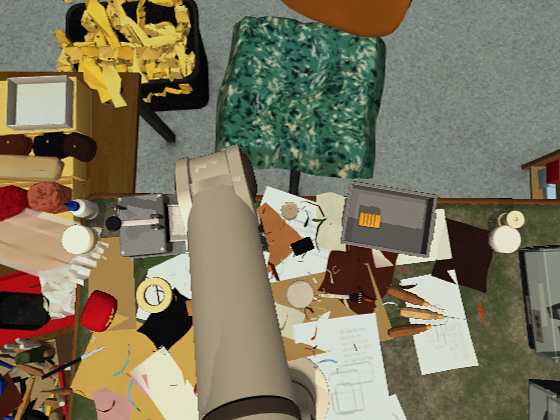

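Block A lies in the tote at (370,221), and block B hasn't moved. I let the arm settle, then approach.

```bash
python3 - <<'E'
from h import *
plan([.434,.2328,.195],20.8)
plan([.434,.2328,.0255],20.8)
E
```

```text
t 8.2 pos [0.4373 0.0949 0.2006] shift [ 0.0336 -0.1338  0.006 ] turn [-0.002 -0.002 -0.093]
t 8.2 pos [0.4373 0.0949 0.2006] shift [ 0.0333 -0.1334  0.1755] turn [-0.002 -0.002 -0.093]
```

>>> step_arm(steps="60 0.01 -0.04 0 0 0 -0.03; 60 0.02 -0.08 0.01 0 0 -0.06; 60 0.033 -0.115 0.03 0 0 -0.093; 60 0.034 -0.136 0.06 0 0 -0.093; 60 0.034 -0.136 0.09 0 0 -0.093; 60 0.034 -0.136 0.1 0 0 -0.093; 60 0.034 -0.136 0.1 0 0 -0.093; 60 0.034 -0.136 0.1 0 0 -0.093; 60 0.034 -0.136 0.1 0 0 -0.093; 60 0.034 -0.136 0.1 0 0 -0.093", force=15)

```text
t: 9.45
position: [0.4362, 0.2293, 0.101]
ee_rot: [0.984, 0.175, 0.001, -0.0]
wrist_force: [0.3, -0.6, -0.1]
grip_width: 0.0552
```

```bash
python3 look.py w7 ; python3 - <<'E'
from h import *
plan([.434,.2328,.0255],20.8)
E
```

```text
pos [0.4362 0.2293 0.101 ] F [ 0.3 -0.6 -0.1] w 0.0552
(282.5, 217.0) ((0.4336460530757904, 0.23468536138534546), (0.03342745453119278, 0.053862616419792175), 19.784364700317383)
(527.8607788085938, 147.64134216308594) ((0.5851697325706482, 0.34486714005470276), (0.027970219030976295, 0.05226881802082062), 37.523990631103516)
(17.0, 138.0) ((0.23209132254123688, 0.22242826223373413), (0.02510940469801426, 0.07440683245658875), 7.629377841949463)
t 9.5 pos [0.436  0.2292 0.1008] shift [-0.0008 -0.0041  0.0753] turn [-0.    -0.001 -0.01 ]
```

>>> step_arm(steps="60 -0.001 -0.004 0.02 0 0 0; 60 -0.001 -0.004 0.045 0 0 0; 60 -0.001 -0.004 0.065 0 0 0; 60 -0.001 -0.004 0.075 0 0 0; 60 -0.001 -0.004 0.075 0 0 0; 20 -0.001 -0.004 0.075 0 0 0; 20 -0.001 -0.004 0.075 0 0 0; 20 -0.001 -0.004 0.075 0 0 0; 20 -0.001 -0.004 0.075 0 0 0; 20 -0.001 -0.004 0.075 0 0 0", force=15)

```text
t: 10.75
position: [0.4339, 0.2328, 0.0259]
ee_rot: [0.984, 0.176, 0.001, -0.0]
wrist_force: [-0.4, -0.1, 6.3]
grip_width: 0.0349
```

```bash
python3 look.py w8 |head -1; python3 - <<'E'
from h import *
plan([.434,.2328,.195],20.8)
plan([.430,-.285,.195],-8)
E
```

```text
pos [0.4339 0.2328 0.0259] F [-0.4 -0.1  6.3] w 0.0349
t 10.8 pos [0.4339 0.2328 0.0259] shift [ 0.0003  0.     -0.1691] turn [-0.    -0.001 -0.01 ]
t 10.8 pos [0.4339 0.2328 0.0259] shift [-0.1825  0.4845 -0.1694] turn [-0.001 -0.001  0.493]
```

View pics/w8.png

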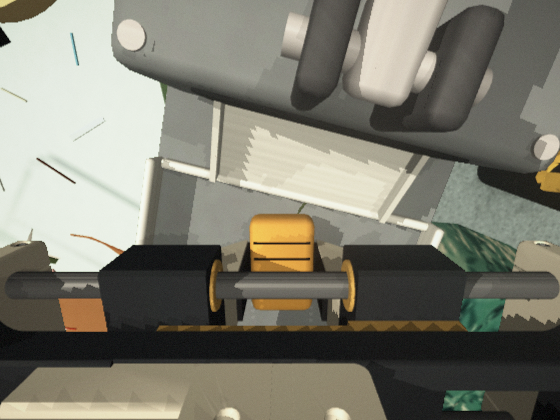

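Gripped (34.9 mm). I lift and start towards the tote.

>>> step_arm(steps="20 0 0 -0.02 0 0 0; 20 0 0 -0.05 0 0 0; 20 0 0 -0.09 0 0 0; 20 0 0 -0.13 0 0 0; 20 0 0 -0.17 0 0 0; 20 -0.015 0.04 -0.17 0 0 0.04; 20 -0.03 0.08 -0.17 0 0 0.08; 20 -0.048 0.127 -0.17 0 0 0.13; 20 -0.066 0.175 -0.17 0 0 0.18; 20 -0.083 0.22 -0.17 0 0 0.23", force=15)

```text
t: 12.05
position: [0.431, -0.0043, 0.1952]
ee_rot: [0.998, 0.061, 0.0, -0.0]
wrist_force: [1.6, 0.5, -0.4]
grip_width: 0.0344
```

```bash
python3 look.py w9 |head -1; python3 - <<'E'
from h import *
ctrl.read_camera("wrist")
ctrl.read_camera("wrist")
plan([.437,-.287,.195],-8)
E
```

```text
pos [ 0.431  -0.0043  0.1952] F [ 1.6  0.5 -0.4] w 0.0344
t 12.2 pos [ 0.431  -0.0052  0.1951] shift [-0.027   0.2805  0.0003] turn [0.001 0.    0.257]
```

View pics/w9.png

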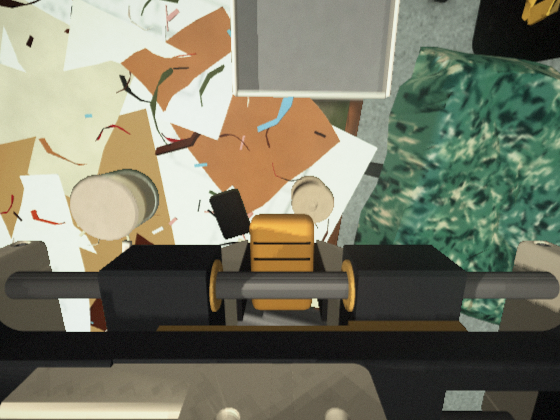

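Block B is held at (282,260), and the spool (313,198) is untouched well below. I continue.

>>> step_arm(steps="20 -0.004 0.04 0 0 0 0.04; 20 -0.008 0.085 0 0 0 0.08; 20 -0.012 0.13 0 0 0 0.12; 20 -0.017 0.175 0 0 0 0.16; 20 -0.022 0.22 0 0 0 0.2; 20 -0.027 0.26 0 0 0 0.24; 20 -0.027 0.28 0 0 0 0.257; 20 -0.027 0.28 0 0 0 0.257; 20 -0.027 0.28 0 0 0 0.257; 20 -0.027 0.28 0 0 0 0.257", force=15)

```text
t: 13.45
position: [0.4395, -0.2818, 0.1951]
ee_rot: [0.998, -0.066, -0.0, -0.001]
wrist_force: [-1.0, -0.2, -0.2]
grip_width: 0.035
```

```bash
python3 look.py w10 |head -1; python3 - <<'E'
from h import *
plan([.437,-.287,.0275],-8)
E
```

```text
pos [ 0.4395 -0.2818  0.1951] F [-1.  -0.2 -0.2] w 0.035
t 13.5 pos [ 0.4395 -0.2822  0.1952] shift [-0.0018  0.0052  0.1677] turn [-0.001  0.     0.008]
```

View pics/w10.png

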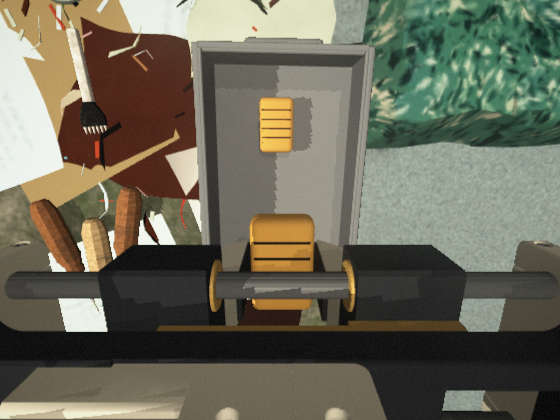

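Block A lies at (276,125) in the tote, and the held B is over the free half. I lower and release.

>>> step_arm(steps="20 -0.001 0.003 0.04 0 0 0; 20 -0.002 0.005 0.08 0 0 0; 20 -0.002 0.005 0.12 0 0 0; 20 -0.002 0.005 0.145 0 0 0; 20 -0.002 0.005 0.16 0 0 0; 20 -0.002 0.005 0.1665 0 0 0; 20 -0.002 0.005 0.1665 0 0 0; 60 -0.002 0.005 0.1665 0 0 0; 60 -0.002 0.005 0.1665 0 0 0; 60 -0.002 0.005 0.1665 0 0 0", force=15)

```text
t: 14.75
position: [0.4368, -0.2886, 0.0292]
ee_rot: [0.998, -0.067, 0.0, 0.0]
wrist_force: [0.8, -0.3, 0.6]
grip_width: 0.0544
```

>>> step_arm(steps="60 0 0 -0.03 0 0 0; 60 0 0 -0.08 0 0 0; 60 0 0 -0.13 0 0 0; 60 0 0 -0.18 0 0 0; 0 -0.006 -0.03 -0.2 0 0 -0.05; 0 -0.012 -0.08 -0.2 0 0 -0.1; 0 -0.02 -0.13 -0.2 0 0 -0.2; 0 -0.027 -0.18 -0.2 0 0 -0.3; 0 -0.034 -0.23 -0.2 0 0 -0.4; 0 -0.04 -0.28 -0.2 0 0 -0.5", force=15)

```text
t: 16.0
position: [0.434, -0.0041, 0.2291]
ee_rot: [0.983, 0.183, 0.001, 0.0]
wrist_force: [1.0, 0.2, 0.4]
grip_width: 0.0019
```

```bash
python3 look.py w11 |head -1; python3 - <<'E'
from h import *
c=ctrl.read_camera("top"); cv2.imwrite("pics/t11.png",c["img"][:,:,::-1]); z=c["z_map"]; v,u=np.mgrid[:420,:560]
P=np.stack([(u-c["cx"])/c["fx"]*z,(v-c["cy"])/c["fy"]*z,z],-1)@c["cam_to_world"][:3,:3].T+c["cam_to_world"][:3,3]
m=((u>103)&(u<123)&(v>214)&(v<233)&(P[...,2]>.122)&(P[...,2]<.155))
q=P[m]; r=cv2.minAreaRect(q[:,:2].astype(np.float32)); print(len(q),r,q.mean(0),np.percentile(q[:,2],[5,50,95]))
print(cv2.minEnclosingCircle(q[:,:2].astype(np.float32)))
hs=(u>98)&(u<180)&(v>180)&(v<265)&(P[...,2]>.070)&(P[...,2]<.082); print(cv2.minAreaRect(P[hs][:,:2].astype(np.float32)))
# colour circle
b=(c["img"].max(-1)<45).astype(np.uint8)*255; b[:208]=0;b[240:]=0;b[:,:100]=0;b[:,128:]=0
for cnt in cv2.findContours(b,0,2)[0]:
    if cv2.contourArea(cnt)>40:
        (uu,vv),rr=cv2.minEnclosingCircle(cnt); print(uu,vv,rr,ray(c,uu,vv,.141))
E
```

```text
pos [ 0.434  -0.0041  0.2291] F [1.  0.2 0.4] w 0.0019
201 ((0.41463884711265564, 0.4081101417541504), (0.036116670817136765, 0.033257871866226196), 44.774169921875) [0.4140912  0.40691673 0.13866672] [0.13254411 0.13905254 0.14297575]
((0.415838360786438, 0.40823569893836975), 0.019266773015260696)
((0.4188241958618164, 0.36338570713996887), (0.14984968304634094, 0.11616373807191849), 6.200047969818115)
113.0 223.1875 7.691664218902588 [0.41366754 0.4079987  0.141     ]
```

View pics/t11.png

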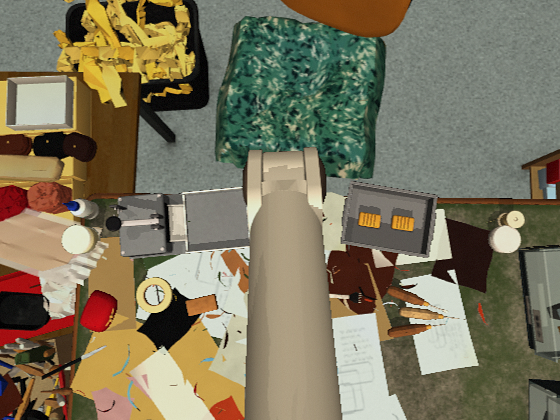

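Both blocks lie in the tote, at (370,221) and (402,222), and the tray is empty. The pad centre at rest measures (0.414, 0.408), which agrees with the housing geometry. The turn has to leave the gauge in the wrist camera's view, so I check joint margins.

```bash
python3 - <<'E'
from h import *
s=ctrl.observe(); print(s["joint_pos"].round(2))
plan([.414,.405,.24],-84); plan([.414,.405,.24],-83.8)
E
```

```text
[-0.09  0.09  0.03  2.09 -0.01  0.96  0.32]
t 16.1 pos [ 4.340e-01 -1.000e-04  2.291e-01] shift [ 0.1302 -0.3841 -0.0101] turn [-2.000e-03  1.000e-03  1.842e+00]
t 16.1 pos [ 4.340e-01 -1.000e-04  2.291e-01] shift [ 0.1302 -0.3841 -0.0101] turn [-2.000e-03  1.000e-03  1.839e+00]
```

>>> step_arm(steps="0 0.013 -0.038 -0.005 0 0 0.1; 0 0.027 -0.08 -0.01 0 0 0.23; 0 0.042 -0.123 -0.01 0 0 0.36; 0 0.057 -0.167 -0.01 0 0 0.5; 0 0.072 -0.21 -0.01 0 0 0.64; 0 0.087 -0.255 -0.01 0 0 0.78; 0 0.102 -0.3 -0.01 0 0 0.92; 0 0.116 -0.342 -0.01 0 0 1.06; 0 0.125 -0.37 -0.01 0 0 1.2; 0 0.13 -0.384 -0.01 0 0 1.34", force=15)

```text
t: 17.35
position: [0.4179, 0.4009, 0.2385]
ee_rot: [0.883, -0.469, -0.0, -0.0]
wrist_force: [0.5, -0.4, -0.5]
grip_width: 0.0004
```

```bash
python3 - <<'E'
from h import *
for i in range(3): ctrl.read_camera("wrist")
s=ctrl.observe(); print(s["joint_pos"].round(2))
plan([.414,.409,.19],-83.8)
E
```

```text
[-0.72  0.34 -0.11  1.74  0.04  1.06 -1.82]
t 17.5 pos [0.4181 0.3994 0.2385] shift [-0.0102 -0.002   0.0485] turn [ 0.    -0.     0.492]
```

>>> step_arm(steps="0 -0.005 -0.001 0 0 0 0.1; 0 -0.01 -0.002 0 0 0 0.23; 0 -0.01 -0.002 0.01 0 0 0.36; 0 -0.01 -0.002 0.02 0 0 0.492; 0 -0.01 -0.002 0.035 0 0 0.492; 0 -0.01 -0.002 0.048 0 0 0.492; 0 -0.01 -0.002 0.048 0 0 0.492; 0 -0.01 -0.002 0.048 0 0 0.492; 0 -0.01 -0.002 0.048 0 0 0.492; 0 -0.01 -0.002 0.048 0 0 0.492", force=15)

```text
t: 18.75
position: [0.4144, 0.4091, 0.1912]
ee_rot: [0.743, -0.669, 0.0, -0.0]
wrist_force: [0.2, -0.0, 0.2]
grip_width: 0.0006
```

```bash
python3 look.py w12 |head -1; python3 - <<'E'
from h import *
c=ctrl.read_camera("scene"); cv2.imwrite("pics/s12.png",cv2.resize(c["img"][190:340,0:200][:,:,::-1],None,fx=4,fy=4,interpolation=cv2.INTER_CUBIC))
plan([.4138,.409,.155],-83.8)
E
```

```text
pos [0.4144 0.4091 0.1912] F [ 0.2 -0.   0.2] w 0.0006
t 18.85 pos [0.4143 0.409  0.1911] shift [-0.      0.0005  0.0361] turn [-0.     0.    -0.003]
```

View pics/w12.png

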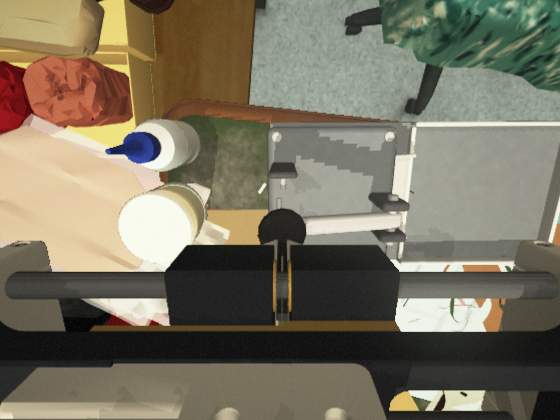

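View pics/s12.png

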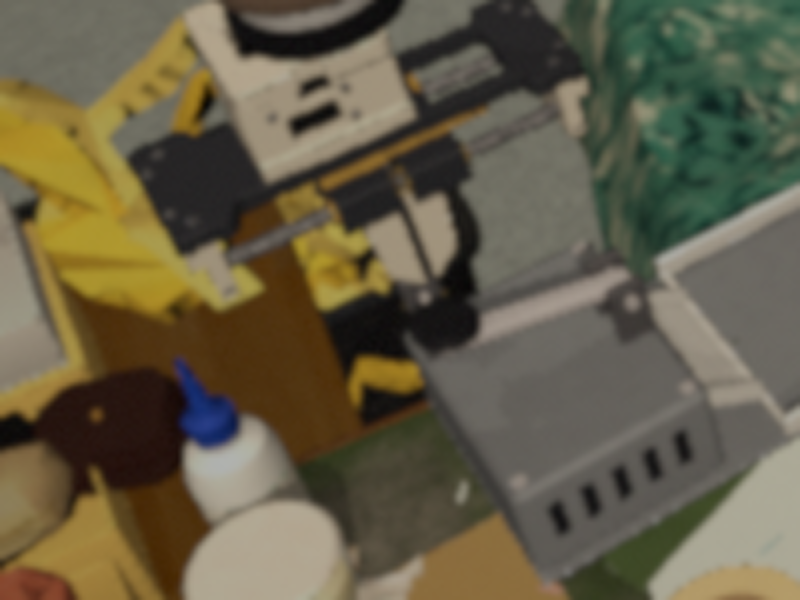

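The wrist view shows the black pad at (282,230) right below the closed fingertips, and the gauge post with pegs at (282,175–205) on the far side. I check the heights of jar and bottle near the gripper's body.

```bash
python3 - <<'E'
from h import *
s=ctrl.observe(); c=ctrl.read_camera("wrist"); T=wristT(s,c)
for n,(u,v) in dict(jar=(160,225),glue=(145,147),glue2=(180,140),pad=(282,222),post=(283,169)).items(): print(n,depthpt(c,u,v,T).round(3))
cv2.imwrite("pics/w13.png",cv2.resize(c["img"][120:280,180:420][:,:,::-1],None,fx=3.3,fy=3.3,interpolation=cv2.INTER_CUBIC))
E
```

```text
jar [0.384 0.524 0.068]
glue [0.46  0.523 0.1  ]
glue2 [0.466 0.508 0.062]
pad [0.422 0.41  0.14 ]
post [0.457 0.413 0.125]
```

View pics/w13.png

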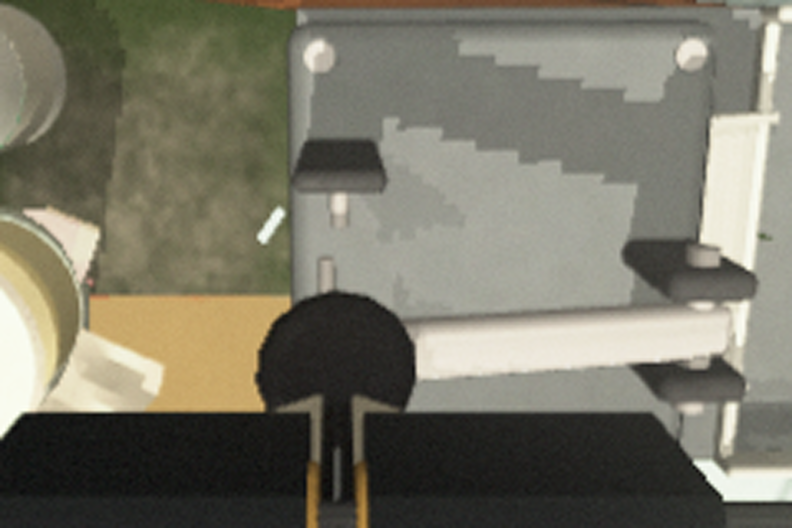

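>>> step_arm(steps="0 -0.001 0.0005 0.01 0 0 0; 0 -0.001 0.0005 0.022 0 0 0; 0 -0.001 0.0005 0.032 0 0 0; 0 -0.001 0.0005 0.037 0 0 0; 0 -0.001 0.0005 0.041 0 0 0; 0 -0.001 0.0005 0.044 0 0 0; 0 -0.001 0.0005 0.047 0 0 0; 0 -0.001 0.0005 0.05 0 0 0; 0 -0.001 0.0005 0.05 0 0 0; 0 -0.001 0.0005 0.05 0 0 0", force=15)

```text
t: 20.15
position: [0.4141, 0.4106, 0.1413]
ee_rot: [0.743, -0.669, -0.0, -0.001]
wrist_force: [-0.9, 3.5, 5.5]
grip_width: 0.0005
```

```bash
python3 look.py w14 |head -1; python3 - <<'E'
from h import *
i=cv2.imread("pics/w14.png"); cv2.imwrite("pics/w14c.png",cv2.resize(i[100:280,190:420],None,fx=3.3,fy=3.3,interpolation=cv2.INTER_CUBIC))
E
```

```text
pos [0.4141 0.4106 0.1413] F [-0.9  3.5  5.5] w 0.0005
```

View pics/w14c.png

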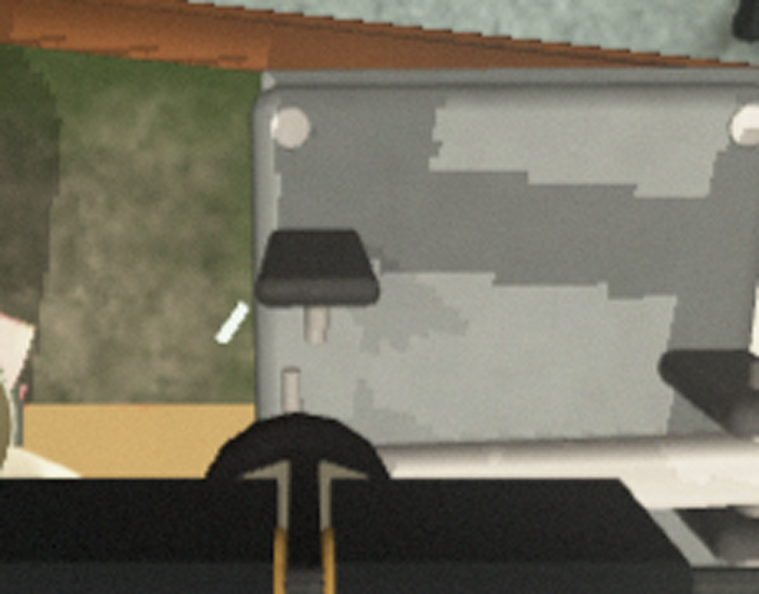

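The tips are on the pad with 5.5 N upward, and the pointer (crop 291,385) is still short of half way. I go down 8 mm more, slowly.

>>> step_arm(steps="0 0 0 0.001 0 0 0; 0 0 0 0.002 0 0 0; 0 0 0 0.003 0 0 0; 0 0 0 0.004 0 0 0; 0 0 0 0.005 0 0 0; 0 0 0 0.006 0 0 0; 0 0 0 0.007 0 0 0; 0 0 0 0.007 0 0 0; 0 0 0 0.007 0 0 0; 0 0 0 0.007 0 0 0", force=15)

```text
t: 21.45
position: [0.4141, 0.4115, 0.1348]
ee_rot: [0.743, -0.669, -0.0, -0.002]
wrist_force: [-1.3, 4.6, 6.4]
grip_width: 0.0005
```

```bash
cat > peg.py <<'E'
import sys
from h import *
n=sys.argv[1]
s=ctrl.observe(); c=ctrl.read_camera("wrist"); T=wristT(s,c)
print(s["position"].round(4),s["wrist_force"].round(2),R.from_quat(s["ee_rot"]).as_matrix()[2].round(3))
cv2.imwrite(f"pics/{n}.png",cv2.resize(c["img"][150:250,220:350][:,:,::-1],None,fx=6,fy=6,interpolation=cv2.INTER_CUBIC))
z=c["z_map"];v,u=np.mgrid[:420,:560]
P=np.stack([(u-c["cx"])/c["fx"]*z,(v-c["cy"])/c["fy"]*z,z],-1)@T[:3,:3].T+T[:3,3]
np.save("P.npy",P)
for vv in range(170,232,2): print(vv," ".join("%3d"%(1000*P[vv,uu,2]) for uu in range(256,312,2)))
E
python3 peg.py p1
```

```text
[0.4141 0.4115 0.1348] [-1.32  4.63  6.44] [-0.003 -0.002 -1.   ]
170   1   1   0   0   1   2  72  75  74  75  76  74  74  75  75  76  74  75  75  75  74  76  75  75  74  75  76  76
172   1   1   2   2   1   1  71  74  74  82  83  82  82  83  83  83  82  82  83  82  83  82  74  76  76  75  75  75
174   1   0   0   2   1   0  73  74  84  92  91  92  93  92  92  93  92  92  92  93  93  92  90  75  74  76  76  74
176   1   0   0   1   1   1  72  72  97 102 101 101 102 102 101 100 100 102 101 102 101 101 102  77  74  76  76  75
178   0   0   0   1   2   0  72  74 107 108 109 110 110 108 109 109 109 108 110 109 109 110 108 107  74  74  75  76
180   2   0   1   1   1   2  70  74 114 116 117 115 117 117 116 116 117 117 117 117 117 116 117 116  75  75  76  76
182   2   1   1   2   1   1  71 117 123 124 123 122 123 123 124 123 124 123 125 124 124 124 124 124 120  76  75  75
184   1   1   2   0   0   0  71 127 129 130 129 128 129 130 130 130 129 129 130 129 129 131 129 129 129  76  77  74
186   1   1   0   1   1   1  72 133 135 134 134 136 136 135 135 135 135 135 135 136 135 136 136 135 135  7
[... 1861 characters left out ...]
  75
220   1   1   2   2   0   1  70  73  74  74 107 108 109  76  76  76  74  75  76  75  75  75  75  76  76  77  76  75
222   1   1   2   0   0   1  70  73  74  75 108 108 108  75  77  75  76  75  76  75  74  75  75  76  74  74  76  75
224   2   2   1   2   2   1  69  74  73  74 107 107 107  75  75  75  75  76  75  75  75  75  76  74  74  75  76  76
226   4   3   3   3   3   5  69  72  74 117 117 119 118 118 117  75  75  76  75  75  76  77  74  74  76  76  75  74
228   4   3   3   3   5 116 119 119 120 121 120 120 122 121 119 120 119 118 117  75  75  75  75  75  75  76  74  75
230   3   4   3   3 117 120 121 120 120 121 120 122 121 121 121 121 120 120 120 118  75  76  75  74  75  76  75  74
```

View pics/p1.png

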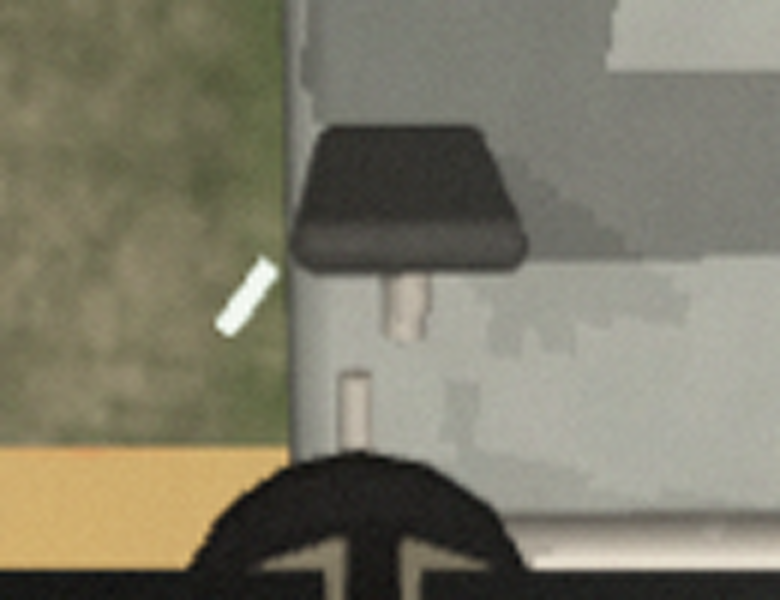

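The depth map shows the pointer's top at ~108 mm and the long middle peg's top at ~106.5 mm (upper short peg ~125.5), so the lever is about 1.3 mm above half way. I make a small correction.

>>> step_arm(steps="0 0 0 0.0005 0 0 0; 0 0 0 0.001 0 0 0; 0 0 0 0.0014 0 0 0; 0 0 0 0.0014 0 0 0; 0 0 0 0.0014 0 0 0; 0 0 0 0.0014 0 0 0; 0 0 0 0.0014 0 0 0; 0 0 0 0.0014 0 0 0; 0 0 0 0.0014 0 0 0; 0 0 0 0.0014 0 0 0", force=15)

```text
t: 22.75
position: [0.4141, 0.4117, 0.1335]
ee_rot: [0.743, -0.669, -0.0, -0.002]
wrist_force: [-1.4, 4.4, 6.9]
grip_width: 0.0005
```

```bash
cat > peg2.py <<'E'
from h import *
A=[];B=[];C=[]
for i in range(4):
    s=ctrl.observe(); c=ctrl.read_camera("wrist"); T=wristT(s,c)
    z=c["z_map"];v,u=np.mgrid[:420,:560]
    P=np.stack([(u-c["cx"])/c["fx"]*z,(v-c["cy"])/c["fy"]*z,z],-1)@T[:3,:3].T+T[:3,3]
    a=P[203:209,282:292,2]; a=a[(a>.1)&(a<.116)]; A+=list(a)
    b=P[210:225,274:284,2]; b=b[(b>.1)&(b<.116)]; B+=list(b)
    p=P[229:232,270:290,2]; C+=list(p.ravel())
print(s["t"],s["position"].round(4),s["wrist_force"].round(2))
for n,x in (("peg",A),("pointer",B),("pad",C)): print(n,len(x),np.percentile(x,[10,50,90]).round(4))
E
python3 peg2.py; python3 peg.py p2 | sed -n '1p;16,24p'
```

```text
22.9 [0.4141 0.4117 0.1335] [-1.15  5.08  7.19]
peg 108 [0.1065 0.1074 0.1083]
pointer 257 [0.1063 0.1072 0.1081]
pad 240 [0.1193 0.1202 0.121 ]
[0.4141 0.4117 0.1335] [-1.66  4.03  6.49] [-0.003 -0.002 -1.   ]
198   0   2   5   4   4   3  71  75  74  76  76  75  74  74 124 125 127 125  75  75  74  75  75  74  74  74  76  74
200   1   0   3   4   2   0  70  73  74  75  75  75  76  76 124 125 126 126  74  75  75  76  74  75  77  74  74  75
202   0   4   3   2   2   1  71  74  74  74  76  75  75  74 125 125 125 127  75  75  75  76  74  76  75  75  75  75
204   3   3   5   2   1   2  70  73  75  74  75  75  75  76 106 108 108 106  76  77  76  74  75  75  77  74  75  75
206   1   4   1   1   1   1  69  73  73  74  75  75  77  75 105 106 108 106  75  76  75  75  74  74  74  75  74  74
208   1   1   2   1   0   1  70  73  73  75  74  76  75  74  75  76  74  75  74  75  74  76  75  74  75  75  75  74
210   0   2   2   0   1   1  71  75  75  74 280  75  75  75  75  76  75  74  75  75  76  75  74  74  76  75  74  77
212   1   1   0   1   1   0  70  73  74  75  76 104 104  75  74  75  76  75  74  74  74  75  75  76  75  75  76  74
214   1   0   1   1   0   1  70  73  74  76  76 107 107  75  75  75  75  75  74  75  75  75  76  75  74  76  75  74
```

View pics/p2.png

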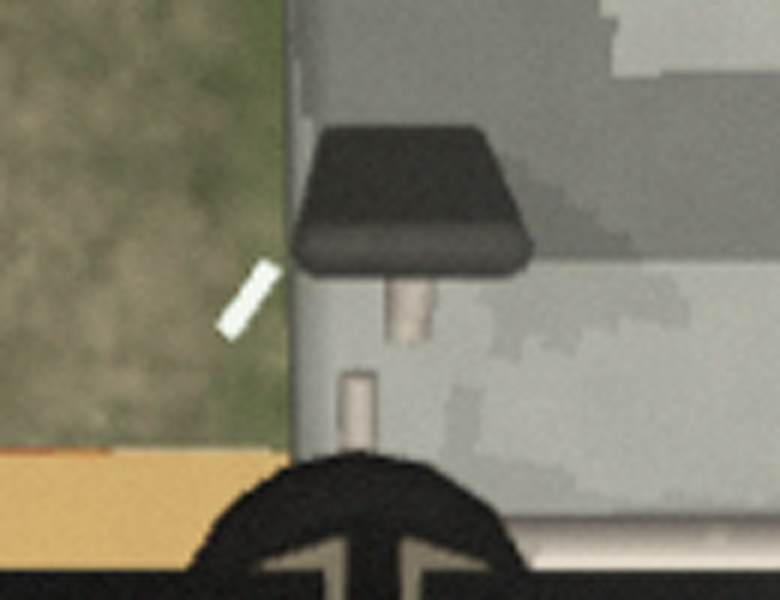

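The pointer and middle peg now agree at 107.2 and 107.4 mm, with TCP z 133.5 mm and 6.5–7 N. I hold for more than 3 s.

>>> step_arm(steps="0 0 0 0 0 0 0; 0 0 0 0 0 0 0; 0 0 0 0 0 0 0; 0 0 0 0 0 0 0; 0 0 0 0 0 0 0; 0 0 0 0 0 0 0; 0 0 0 0 0 0 0; 0 0 0 0 0 0 0; 0 0 0 0 0 0 0; 0 0 0 0 0 0 0")

```text
t: 24.25
position: [0.4141, 0.4117, 0.1335]
ee_rot: [0.743, -0.669, -0.0, -0.002]
wrist_force: [-1.5, 4.9, 6.5]
grip_width: 0.0006
```

>>> step_arm(steps="0 0 0 0 0 0 0; 0 0 0 0 0 0 0; 0 0 0 0 0 0 0; 0 0 0 0 0 0 0; 0 0 0 0 0 0 0; 0 0 0 0 0 0 0; 0 0 0 0 0 0 0; 0 0 0 0 0 0 0; 0 0 0 0 0 0 0; 0 0 0 0 0 0 0")

```text
t: 25.5
position: [0.4141, 0.4117, 0.1335]
ee_rot: [0.743, -0.669, -0.0, -0.002]
wrist_force: [-0.8, 4.5, 6.8]
grip_width: 0.0006
```

>>> step_arm(steps="0 0 0 0 0 0 0; 0 0 0 0 0 0 0; 0 0 0 0 0 0 0; 0 0 0 0 0 0 0; 0 0 0 0 0 0 0; 0 0 0 0 0 0 0; 0 0 0 0 0 0 0; 0 0 0 0 0 0 0; 0 0 0 0 0 0 0; 0 0 0 0 0 0 0")

```text
t: 26.75
position: [0.4141, 0.4117, 0.1335]
ee_rot: [0.743, -0.669, -0.0, -0.002]
wrist_force: [-0.9, 4.2, 5.9]
grip_width: 0.0003
```

```bash
python3 peg2.py; python3 -c "
from h import *
c=ctrl.read_camera('top'); cv2.imwrite('pics/tend.png',c['img'][:,:,::-1])"
```

```text
26.9 [0.4141 0.4118 0.1335] [-0.82  4.46  6.9 ]
peg 108 [0.1065 0.1075 0.1082]
pointer 258 [0.1063 0.1073 0.1082]
pad 240 [0.1194 0.1203 0.1212]
```

View pics/tend.png

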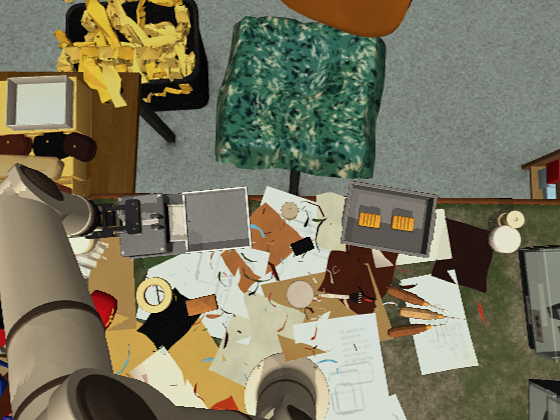

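The final top view shows both blocks in the tote at (370,221) and (402,222), the tray empty, and the spool (291,211) and black block (302,245) where they were. The lever is still held at the middle peg, so I hand in.

```bash
python3 -c "
from bench import ctrl
print(ctrl.sign_off())"
```

```text
the job is handed in; nothing more can be done
None
```

Both wax blocks are lying flat in the tote, and the run lever is still held half way down after the job was handed in.

- **Blocks:** I moved block A first, then block B. The last top view shows both in the tote and the catch tray empty. The spool and the black look-alike are where they were.
- **Lever:** I pressed it only after both blocks were in, using the closed fingertips. It stood half way for about 4 s before hand-in. My first press left the pointer about 1.3 mm high, so I lowered it slightly. It was never pushed further than half way.
- **Last lever check:** The pointer's top was at 107.3 mm and the long middle peg's at 107.5 mm, level within the camera noise. The upward force was about 6–7 N, against the expected 6.4 N.
- **Disagreements:** The pad's measured height came out 120 mm instead of the expected 122 mm, within the calibration error. There was also a steady sideways force of about 4.5 N on the pad, probably friction; the tool stayed still under it.
- **Time:** The job took about 27 s of the 70 s allowed.

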